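Poise the straightening hammer over a bowed blade

TASK

A knife blank lies hump up on the anvil and is about to be tapped straight. Draw the cross-pein hammer (pale ash handle with a red end) up out of the hammer block, holding it by its handle, turn it to the striking attitude (handle level, round striking face looking squarely down) and hold it poised about 100 mm above the white chalk cross on the blank, ready for the blow. Do not strike or touch the blank, leave everything else as it is, and finish still holding the hammer still in the air.

Things in the scene. Friction and masses are not known exactly. Their poses are not given: they have to be found in the camera images.
- hammer: cross-pein hammer, about 0.23 kg, standing head down and handle straight up in any one slot of the block, face looking along the block's +x. Origin: centre of the steel head, 18 mm wide (y) and 18 high (z). +x to the round striking face, -x to the wedge-shaped pein (each 46 mm off), +z up the handle. Mass centre about 32 mm up the handle from the origin
- hammer_face (a point): centre of the hammer's flat round striking face, 18 mm diameter, 46 mm along +x from the hammer's origin
- hammer_grip (a point): a place to hold the hammer: on the handle's centre line (the z axis), 182 mm from the head's centre, 46 mm short of the end. Handle: neck from z = 9 to 90 mm, 14 (y) x 19 mm (x); then to the end at z = 228 mm the pale flat-sided grip, 18 mm wide (y), 25 deep (x), red band near the end. Head-heavy: held here level it pulls round with about 0.35 N m, so grip firmly
- block: hardwood hammer block, fixed, 150 (x) x 260 (y) x 67 (z) mm; origin under its centre, z up, +x pointing away from the robot (within 0.25 rad of ahead). Three slots open at the top, 100 mm long (x), 24 wide (y), 45 deep, at x = 0 and y = -80, 0, +80 mm; a hammer head stands on each slot's floor, 22 mm above the bench
- ballpein: ball-pein hammer with a black handle, standing in another slot of the block; origin at the head's centre (9 mm above the slot floor), z along the handle, whose end is 188 mm above the origin; handle 18 x 25 mm. Leave it there
- mallet: hammer with a brass drum head and a dark wooden handle, standing in the third slot; origin 9 mm above the slot floor, z along the handle, whose end is 175 mm above the origin; handle 18 x 25 mm. Leave it there
- anvil: bench anvil fixed to the bench; origin at the centre of its foot on the bench, z up. Its flat face is 64 mm (x) by 210 mm (y), 125 mm above the bench; the horn points along -y and ends 257 mm from the origin
- blade: bowed knife blank with dark heat scale, 4 mm thick, 150 mm long (along y, point to +y), 28 mm wide (x), lying loose along the anvil's face with its hump up; origin on the anvil's face under the crest; the crest's upper side is 8 mm above the anvil's face
- blade_mark (a point): centre of the white chalk cross (about 20 mm) on top of the blank's crest, where the blow is to fall; z is about 133 mm above the bench
- flux_tin: can with a green label, 72 mm diameter, 85 mm tall, standing; origin under its centre (bystander)
- wire_brush: wooden wire brush 200 mm long, 39 mm high, lying bristles down; origin under its centre (bystander)
- punch_pot: steel pot 64 mm diameter holding punches, 135 mm tall in all, standing; origin under its centre (bystander)
Things that resemble listed ones, but are neither listed nor needed, are in the scene too. Leave any purple look-alike of the hammer alone.

How it is judged:
On the way, in this order (a step that is already met when the one before it is completed fails the run):
1. the hammer is drawn up clear of the block, held in the gripper (z of hammer in the frame of block above 0.085 m and contact force between the fingers and hammer above 1 N and contact force between hammer and block below 0.3 N), for 0.2 s.
2. the hammer, in the gripper, is turned so that its striking face looks down and its handle is level (angle between hammer's own x axis and vertical above 2.85 rad and contact force between the fingers and hammer above 1 N), for 0.2 s.
At the end, for the whole second after the job is handed in: Hammer still in the gripper, held by its handle, touching nothing else; face looking down within 15 degrees, its centre within 20 mm sideways of the chalk cross and 60 to 150 mm above it; blank on the anvil, moved under 10 mm; the other hammers in their slots (horizontal distance between hammer_face and blade_mark below 0.02 m and height (world z) of hammer_face between 0.193 and 0.283 m and angle between hammer's own x axis and vertical above 2.88 rad and contact force between the fingers and hammer above 1 N and z of the grasp point in the frame of hammer above 0.06 m and contact force between hammer and anvil below 0.2 N and contact force between hammer and blade below 0.2 N and contact force between hammer and block below 0.2 N and linear speed of hammer below 0.03 m/s and z of blade_mark in the frame of anvil above 0.128 m and distance of blade_mark from where it was at the start of the episode below 0.01 m and distance of each of ballpein, mallet from where it was at the start of the episode below 0.012 m and angle between each of ballpein, mallet's own z axis and vertical below 0.2 rad and distance of each of flux_tin, wire_brush, punch_pot from where it was at the start of the episode below 0.025 m); the arm keeps its last pose, push and grip.
It fails at once if the blank is struck or touched, or shifted more than 10 mm (contact force between any of hammer, the arm, the fingers and blade above 0.5 N or distance of blade_mark from where it was at the start of the episode above 0.01 m).
It fails at once if another hammer is pulled out of its slot or pushed over (distance of any of ballpein, mallet from where it was at the start of the episode above 0.02 m or angle between any of ballpein, mallet's own z axis and vertical above 0.3 rad).
It fails at once if the flux tin, the wire brush or the punch pot is shifted more than 25 mm (distance of any of flux_tin, wire_brush, punch_pot from where it was at the start of the episode above 0.025 m).
It also fails if it takes over 45 s, if anything falls off the work surface, if the arm or the gripper's body presses on something with over 40 N, if the wrist force passes 120 N, or if a joint passes its speed limit or range.

ROBOT

A 6-joint arm with a two-finger parallel gripper is mounted at the origin on the work surface. World frame = base frame: x ahead of the robot, y to its left, z up, the work surface at z = 0. Lengths are in m, angles in rad, forces in N, time in s.
With the tool pointing down it reaches from about 0.225 to 0.875 m from the base axis. Payload 3.4 kg.
Tool frame: the origin (TCP) lies on the centre line of the jaws, within the pads' length; the fingertips stand 17 mm ahead of it and the grasp point (between the pads) lies 2 mm behind it (nose_length is the distance from the TCP to the fingertips, in m); z points along the fingers, y is the line along which they close (so a half turn about z gives the same grasp; the last joint's range is limited). The gripper opens to 85 mm and grips with 20 to 120 N. Pads are 22 mm wide; open, the fingers measure 114 mm over their backs; the gripper's body (76 mm by 85 mm) begins 54 mm behind the grasp point. The pads swing forward as they close: fully open they stand 13 mm farther back than shut.
Start: joints at [-1.315, 0.276, 1.505, -0, 1.361, -0.121], TCP at [0.212, -0.535, 0.248] pointing down, gripper open.
Joint ranges: [-2.89, 2.89], [-0.75, 2.08], [0.22, 2.7], [-1.18, 4.32], [0.11, 2.71], [-2.7, 2.7]. Speed limits (rad/s): [2.57, 2.57, 3.14, 3.14, 3.14, 3.14].

INTERFACE

Orientations are given as a unit quaternion [w, x, y, z].
In Python, from rig import get_state, get_image, sign_off, find_in, place_of, nose_length gives the robot as it stands.
- The arm moves only by the tool apply_moves, never from a script. Its argument "deltas" is one flat list of numbers, 5 for each row, row after row: the finger opening in mm, from 0 to 85.4, then the shift along the tool's x, y, z in mm, then the turn about the tool's z in degrees. A call has 1 to 12 rows; each row is the pose to reach, as a shift and turn from the pose commanded when the call began, along the tool's axes at that moment; what a row does not reach only later rows make up. A row lasts 1/12 s, in which the tool goes at most 41.7 mm and 7.16 degrees, less where a joint would pass 70% of its speed; a pose out of reach is approached as far as the arm can. A call with a gripper value outside its range is refused whole. The fingers move at their own pace and stop on an object; "squeeze" is the grip in N (left out, the last holds). Time passes only in rows, so rows that repeat a pose let the fingers close. It gives the time, the measured TCP pose, the force, the opening and the grip force at its end, in the units of the state.
- get_state(): the state, without advancing time (a new reading comes with each control period).
- get_image(name): name is "scene" or "top" or "wrist"; returns a dict with "frame" (400x640x3 uint8, red, green, blue), "K" (3x3 intrinsics, pixels), "position" and "orientation" of the camera in the world. Camera axes: x right, y down, z forward; pixel columns grow to the right and rows downward; lengths in m; the calibration is good to about 2 mm. A picture is of the moment at which its call begins. There is no depth.
- sign_off(): hands the job in; it is judged then, once.
Trained networks look in a picture, given as the dict that the camera call returned (one of the last four; its "shot" number tells which), for a name from the list of things; names that differ only in an ending like _2 or _b are one class to them, and where a whole thing is asked for, a point or a joint stands for the part that bears it (a point fixed in the world has none). Each returns a list of dicts, best first, with "score" (0 to 1); they miss things now and then, are a little off and sometimes report something else, mostly with a low value. They report only what shows in the picture. A call takes as long as a camera call. They do not tell look-alikes from the thing itself.
- find_in(query, picture): "point" ([column, row] in pixels, amid what is visible of it).
- place_of(query, picture): "point" ([column, row] in pixels: a listed point, or the origin of a listed thing).
The state is a dict: "clock": time; "qpos": joint angles; "qd": joint speeds; "effort": joint torques, N m; "position": TCP position; "ee_rot": TCP orientation; "contact_force": force on the tool from outside, world axes, zero at the start; "moment": the same for the moment, N m; "width": finger opening in m; "gripper_force": force on a finger pad.
Only numpy, scipy, OpenCV 4.12 (cv2) and the standard library are available. Lean on these libraries where they do the work, as an engineer would, in place of code of your own. Each camera call takes 0.05 s, during which the arm holds its last target. There are 200 camera calls.

## Working session

There is one attempt and no reset: what is moved stays moved. The work goes in short steps, Python scripts to look and compute and a tool call to move; the robot and the scene stay as the last step left them, time stands still between calls to the robot, and variables do not carry over. Pictures are saved under pics/ and viewed, at most 13 in all, crops included, and the job is handed in when it is done.

Besides the shell and the picture viewer there is one more tool, called after "Emit:" as name(argument=value, ...), one argument or row to a line, values as JSON. apply_moves: Moves the arm, as the interface text tells. Its arguments: {"type":"object","properties":{"deltas":{"type":"array"},"squeeze":{"type":"number"}},"required":["deltas"]}

```bash
mkdir -p pics; cat > h.py <<'E'
import numpy as np, cv2
from scipy.spatial.transform import Rotation as R
from rig import *
def rot(q): return R.from_quat([q[1],q[2],q[3],q[0]]).as_matrix()
def ray(p,uv):
    d=rot(p["orientation"])@np.linalg.inv(p["K"])@np.array([*uv,1.]); return np.array(p["position"]),d
def atz(p,uv,z):
    o,d=ray(p,uv); return o+d*(z-o[2])/d[2]
def proj(p,X):
    c=rot(p["orientation"]).T@(np.array(X)-p["position"]); u=np.array(p["K"])@c; return u[:2]/u[2]
def tri(obs):
    A=np.zeros((3,3));b=np.zeros(3)
    for p,uv in obs:
        o,d=ray(p,uv);d=d/np.linalg.norm(d);M=np.eye(3)-np.outer(d,d);A+=M;b+=M@o
    return np.linalg.solve(A,b)
def save(p,n): cv2.imwrite(n,p["frame"][...,::-1])
E
python3 - <<'E'
from h import *
s=get_state();print(s)
for n in("scene","top"):
    p=get_image(n);save(p,f"pics/{n}1.png");print(n,p["position"])
    for q in("hammer","hammer_grip","hammer_face","block","ballpein","mallet","anvil","blade_mark","flux_tin","wire_brush","punch_pot"):
        print(q,[(np.round(d["point"]).tolist(),round(d["score"],2)) for d in place_of(q,p)[:3]])
E
```

```text
{'clock': 0.0, 'qpos': array([-1.31499779e+00,  2.76609323e-01,  1.50613362e+00,  1.35926473e-05,
        1.36072746e+00, -1.20992735e-01]), 'qd': array([ 0.00041502,  0.0005319 , -0.00144442,  0.00026434, -0.0003332 ,
       -0.00072356]), 'effort': array([ 2.57495798e-03, -4.16764069e+01, -2.45806807e+01,  5.08786979e-05,
        1.12110190e-02, -4.29723057e-07]), 'position': array([ 0.21143917, -0.53417003,  0.24743134]), 'ee_rot': array([-9.37189824e-04,  9.82305803e-01,  1.87281678e-01, -5.66044404e-05]), 'contact_force': array([ 0.40937322, -0.25044602,  1.14696239]), 'moment': array([-0.04479356, -0.02909171,  0.00987775]), 'gripper_force': 0.0, 'width': 0.08524133949840626}
scene [1.00576164 0.23085474 0.92221373]
hammer [([359.0, 244.0], 0.74), ([369.0, 188.0], 0.59)]
hammer_grip [([368.0, 208.0], 0.84), ([383.0, 144.0], 0.84), ([334.0, 233.0], 0.44)]
hammer_face [([386.0, 189.0], 0.93), ([355.0, 258.0], 0.69)]
block [([359.0, 254.0], 0.74)]
ballpein [([387.0, 265.0], 0.7)]
mallet [([336.0, 234.0], 0.77)]
anvil [([216.0, 243.0], 0.83), ([336.0, 233.0], 0.57)]
blade_mark [([204.0, 216.0], 0.72), ([216.0, 163.0], 0.35)]
flux_tin [([293.0, 201.0], 0.89), ([361.0, 252.0], 0.69)]
wire_brush [([220.0, 163.0], 0.82), ([390.0, 262.0], 0.58)]
punch_pot [([464.0, 280.0], 0.95)]
top [0.41320204 0.03598632 1.38930835]
hammer [([282.0, 186.0], 0.73), ([288.0, 251.0], 0.61)]
hammer_grip [([271.0, 177.0], 0.8), ([281.0, 255.0], 0.53)]
hammer_face [([285.0, 168.0], 0.84), ([275.0, 257.0], 0.57)]
block [([279.0, 185.0], 0.93)]
ballpein [([257.0, 177.0], 0.78), ([407.0, 142.0], 0.2)]
mallet [([301.0, 192.0], 0.64)]
anvil [([402.0, 152.0], 0.87), ([353.0, 214.0], 0.69)]
blade_mark [([404.0, 146.0], 0.81)]
flux_tin [([352.0, 216.0], 0.88), ([405.0, 146.0], 0.35)]
wire_brush [([434.0, 234.0], 0.91)]
punch_pot [([194.0, 191.0], 0.88)]
```

View pics/scene1.png

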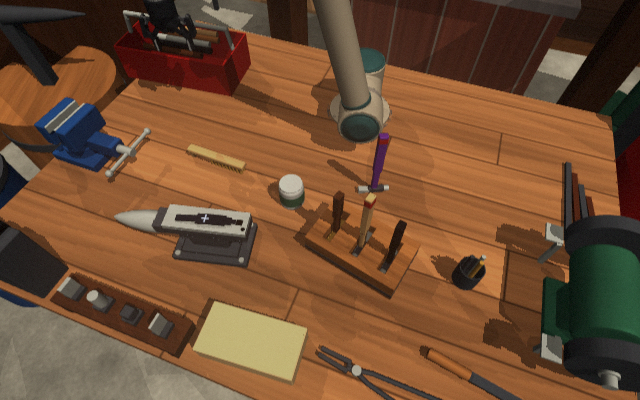

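View pics/top1.png

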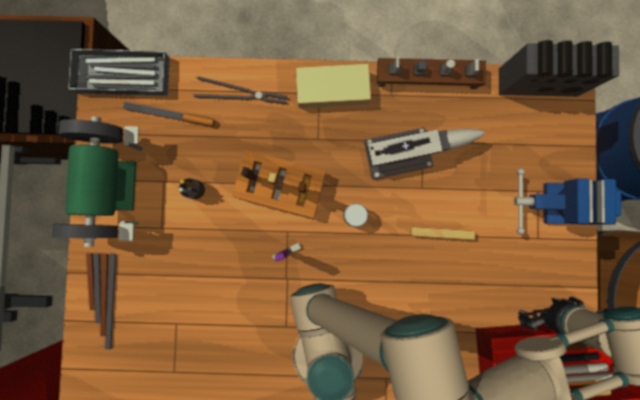

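The scene picture shows the ash hammer with its red end in the middle slot, grip at about (368,207). The mallet is at (337,212) and the black handle at (396,240). The purple look-alike stands on its own at (380,160), and the chalk cross is at (205,218). The top view agrees: hammer end at about (270,177), cross at about (405,146).

The moves can't tilt the tool. I plan to turn the hammer in the fingers, with a light grip and its head resting on the clear bench, then grip it hard and lift.

```bash
python3 - <<'E'
from h import *
S=get_image("scene");T=get_image("top")
z=dict(hammer_grip=.213,blade_mark=.133,punch_pot=0,flux_tin=0,wire_brush=0,block=0,anvil=0,ballpein=.031,mallet=.031)
for q in z:
    for n,p in(("S",S),("T",T)):
        print(q,n,[(np.round(atz(p,d["point"],z[q])[:2],3).tolist(),round(d["score"],2)) for d in place_of(q,p)[:3]])
# red-end blob centroid, hammer top z=.259
for n,p,roi in(("S",S,(185,205,355,385)),("T",T,(165,190,255,285))):
    f=p["frame"].astype(int);r0,r1,c0,c1=roi;g=f[r0:r1,c0:c1]
    m=(g[...,0]>1.8*g[...,1])&(g[...,0]>1.8*g[...,2])&(g[...,0]>90)
    v,u=np.nonzero(m);print("red",n,len(u),(u.mean()+c0,v.mean()+r0) if len(u) else 0)
    if len(u): print(atz(p,(u.mean()+c0,v.mean()+r0),.25))
big=np.hstack([cv2.resize(S["frame"][170:310,290:430],(400,400)),cv2.resize(T["frame"][120:260,220:360],(400,400))])
cv2.imwrite("pics/crop1.png",big[...,::-1])
E
```

```text
hammer_grip S [([0.532, 0.174], 0.86), ([0.348, 0.153], 0.59)]
hammer_grip T [([0.498, 0.382], 0.68), ([0.326, 0.145], 0.6), ([0.534, 0.172], 0.58)]
blade_mark S [([0.654, -0.206], 0.83)]
blade_mark T [([0.641, -0.205], 0.96)]
punch_pot S [([0.528, 0.442], 0.68), ([0.565, 0.158], 0.35)]
punch_pot T [([0.522, 0.106], 0.65), ([0.509, 0.445], 0.61)]
flux_tin S []
flux_tin T [([0.442, -0.066], 0.63), ([0.52, 0.101], 0.43)]
wire_brush S [([0.401, -0.344], 0.69)]
wire_brush T [([0.392, -0.335], 0.86)]
block S [([0.539, 0.171], 0.94)]
block T [([0.534, 0.164], 0.98)]
anvil S [([0.652, -0.213], 0.62), ([0.537, 0.178], 0.39)]
anvil T [([0.645, -0.214], 0.73)]
ballpein S [([0.552, 0.244], 0.61)]
ballpein T [([0.555, 0.243], 0.62)]
mallet S [([0.516, 0.098], 0.85), ([0.429, -0.329], 0.51), ([0.457, -0.059], 0.49)]
mallet T [([0.511, 0.109], 0.63), ([0.506, 0.447], 0.18)]
red S 25 (np.float64(371.08), np.float64(201.96))
[0.54056228 0.17390206 0.25      ]
red T 0 0
```

View pics/crop1.png

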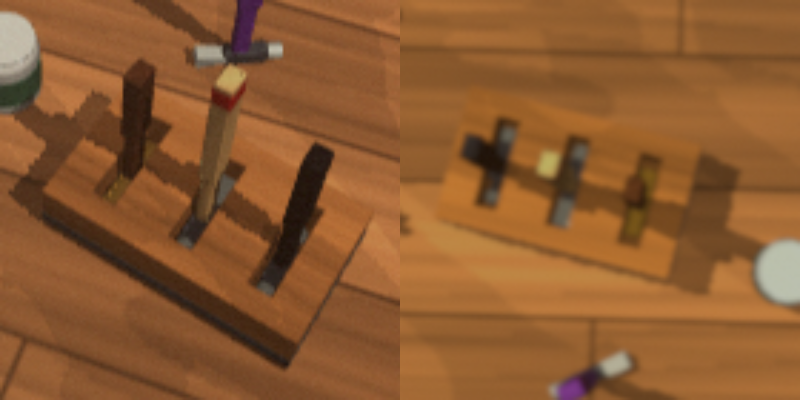

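The middle handle stands at about (0.535, 0.174). The block's yaw is about -0.24 rad, so the tool needs a turn of +35°. I'll go above it first, fingertips well clear, then take a closer look with the wrist camera.

Emit:
apply_moves(
  deltas=[85, 560, -539, -115, 35, 85, 560, -539, -115, 35, 85, 560, -539, -115, 35, 85, 560, -539, -115, 35, 85, 560, -539, -115, 35, 85, 560, -539, -115, 35, 85, 560, -539, -115, 35, 85, 560, -539, -115, 35, 85, 560, -539, -115, 35, 85, 560, -539, -115, 35, 85, 560, -539, -115, 35, 85, 560, -539, -115, 35],
)

```text
clock: 3.2
position: [0.4158, -0.0855, 0.3217]
ee_rot: [0.0, 0.993, -0.117, 0.001]
contact_force: [1.3, -0.7, -0.5]
width: 0.0851
gripper_force: 0.0
```

Emit:
apply_moves(
  deltas=[85, 56, -280, -40, 0, 85, 56, -280, -40, 0, 85, 56, -280, -40, 0, 85, 56, -280, -40, 0, 85, 56, -280, -40, 0, 85, 56, -280, -40, 0, 85, 56, -280, -40, 0, 85, 56, -280, -40, 0, 85, 56, -280, -40, 0],
)

```text
clock: 3.95
position: [0.5354, 0.1736, 0.3604]
ee_rot: [0.0, 0.993, -0.115, -0.0]
contact_force: [0.5, 0.1, -0.8]
width: 0.0852
gripper_force: 0.0
```

```bash
python3 - <<'E'
from h import *
p=get_image("wrist");save(p,"pics/w1.png");s=get_state()
print(s["clock"],s["position"],s["qpos"].round(2),p["position"])
for dz,q in((.213,"hammer_grip"),(.031,"ballpein"),(.031,"mallet")):
    print(q,[(np.round(d["point"]).tolist(),np.round(atz(p,d["point"],dz)[:2],4).tolist(),round(d["score"],2)) for d in place_of(q,p)[:3]])
print("tip proj",proj(p,[.535,.174,.259]))
E
```

```text
4.0 [0.53472374 0.17223904 0.36050931] [ 0.19  0.22  1.32 -0.    1.61  1.99] [0.6167194  0.15566122 0.48594148]
hammer_grip [([325.0, 196.0], [0.5346, 0.17], 0.74)]
ballpein [([270.0, 163.0], [0.5509, 0.2501], 0.65)]
mallet [([373.0, 162.0], [0.5164, 0.0961], 0.91)]
tip proj [320.94253477 213.73342413]
```

View pics/w1.png

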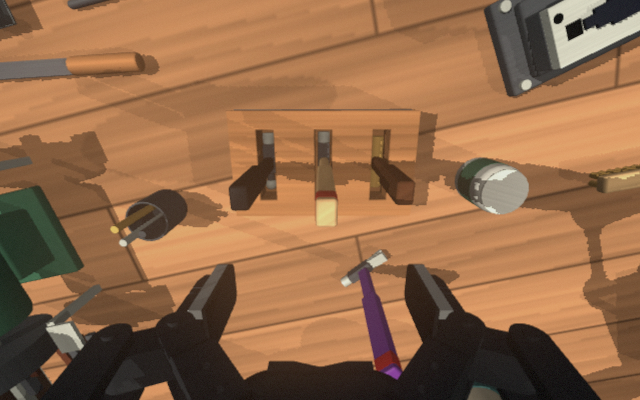

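The wrist picture shows the red-ended handle top at (326,213), between the black handle (left, 248,185) and the mallet (right, 395,182). The slots run vertical in the picture, so the yaw is right. The tip is within about 3 mm of the tool axis, so I'll go down and grip.

Emit:
apply_moves(
  deltas=[85, 0, 2, 50, 0, 85, 0, 2, 80, 0, 85, 0, 2, 110, 0, 85, 0, 2, 130, 0, 85, 0, 2, 147, 0, 85, 0, 2, 147, 0, 85, 0, 2, 147, 0],
)

```text
clock: 4.73
position: [0.5339, 0.1687, 0.2139]
ee_rot: [0.0, 0.993, -0.118, -0.001]
contact_force: [0.3, 0.1, -0.2]
width: 0.085
gripper_force: 0.0
```

Emit:
apply_moves(
  deltas=[0, 0, 0, 0, 0, 0, 0, 0, 0, 0, 0, 0, 0, 0, 0, 0, 0, 0, 0, 0, 0, 0, 0, 0, 0, 0, 0, 0, 0, 0, 0, 0, 0, 0, 0, 0, 0, 0, 0, 0],
  squeeze=60,
)

```text
clock: 5.4
position: [0.5348, 0.17, 0.2147]
ee_rot: [-0.0, 0.993, -0.117, 0.001]
contact_force: [-0.6, -0.4, 4.0]
width: 0.0175
gripper_force: 59.2
```

Emit:
apply_moves(
  deltas=[0, 0, 0, -10, 0, 0, 0, 0, -25, 0, 0, 0, 0, -50, 0, 0, 0, 0, -75, 0, 0, 0, 0, -100, 0, 0, 0, 0, -130, 0, 0, 0, 0, -160, 0, 0, 0, 0, -190, 0, 0, 0, 0, -220, 0, 0, 0, 0, -225, 0, 0, 0, 0, -225, 0, 0, 0, 0, -225, 0],
  squeeze=100,
)

```text
clock: 6.4
position: [0.534, 0.1699, 0.4376]
ee_rot: [0.0, 0.993, -0.117, -0.001]
contact_force: [-0.1, 0.9, -3.7]
width: 0.0166
gripper_force: 98.0
```

```bash
python3 - <<'E'
from h import *
p=get_image("wrist");t=get_image("scene")
cv2.imwrite("pics/c2.png",np.hstack([cv2.resize(p["frame"],(480,300)),t["frame"][0:300,240:540]])[...,::-1])
s=get_state();print(s["clock"],s["position"],s["qpos"].round(2),s["contact_force"].round(1),s["moment"].round(2))
E
```

```text
6.5 [0.53370979 0.169868   0.43640575] [ 0.18  0.21  1.14 -0.    1.79  1.99] [-0.2 -0.9 -2.2] [ 0.01 -0.02  0.05]
```

View pics/c2.png

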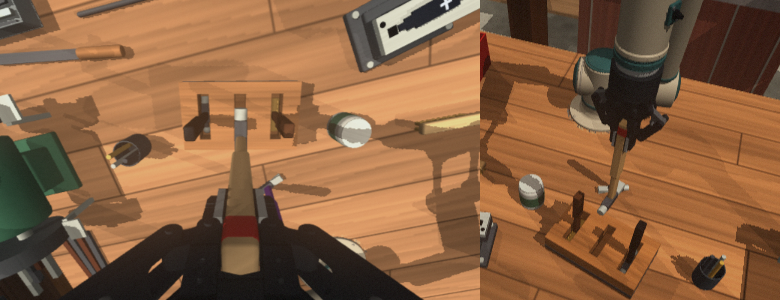

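The hammer is out and hanging straight down. Both neighbours are still in their slots, and the bench to the robot's left is clear. I'm carrying it there and turning the face to +y.

Emit:
apply_moves(
  deltas=[0, -21, -4, 0, -7, 0, -42, -9, 0, -14, 0, -64, -13, 0, -21, 0, -86, -18, 0, -28, 0, -107, -22, 0, -35, 0, -128, -27, 0, -42, 0, -150, -31, 0, -49, 0, -172, -36, 0, -56, 0, -193, -40, 0, -63, 0, -214, -45, 0, -70, 0, -236, -50, 0, -77, 0, -253, -53, 0, -84],
)

```text
clock: 7.5
position: [0.2984, 0.2804, 0.4371]
ee_rot: [-0.0, 0.814, 0.581, -0.002]
contact_force: [0.6, 0.9, -3.0]
width: 0.0165
gripper_force: 97.9
```

Emit:
apply_moves(
  deltas=[0, 0, 0, 30, -7, 0, 0, 0, 60, -14, 0, 0, 0, 90, -19.4, 0, 0, 0, 120, -19.4, 0, 0, 0, 150, -19.4, 0, 0, 0, 180, -19.4, 0, 0, 0, 200, -19.4, 0, 0, 0, 200, -19.4],
)

```text
clock: 8.17
position: [0.2965, 0.2775, 0.2334]
ee_rot: [-0.001, 0.707, 0.707, -0.007]
contact_force: [-0.4, -0.3, -2.8]
width: 0.0169
gripper_force: 98.4
```

```bash
python3 - <<'E'
from h import *
t=get_image("scene");w=get_image("wrist")
cv2.imwrite("pics/c3.png",np.hstack([cv2.resize(w["frame"],(480,300)),t["frame"][50:350,260:560]])[...,::-1])
s=get_state();print(s["clock"],s["position"],s["ee_rot"].round(3),s["qpos"].round(2),s["contact_force"].round(1))
E
```

```text
8.2667 [0.29977705 0.27964972 0.23796873] [-0.     0.707  0.707 -0.002] [ 0.58  0.03  1.84 -0.    1.28  0.58] [ 0.5 -0.3 -1.5]
```

View pics/c3.png

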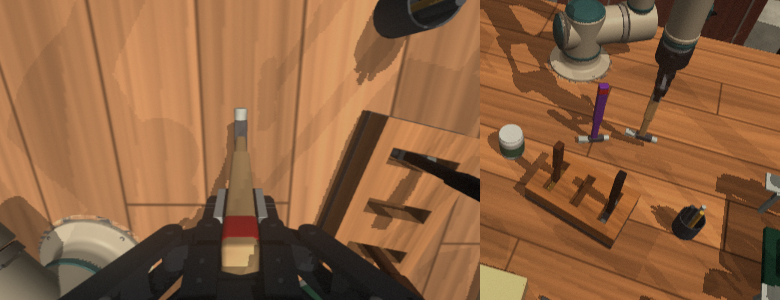

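TCP height is 0.238, with the head about 45 mm above clear bench and the face looking to +y. I'll ease the grip, lower until the head just touches, and check the force.

Emit:
apply_moves(
  deltas=[0, 0, 0, 15, 0, 0, 0, 0, 28, 0, 0, 0, 0, 36, 0, 0, 0, 0, 42, 0, 0, 0, 0, 46, 0, 0, 0, 0, 46, 0],
  squeeze=25,
)

```text
clock: 8.77
position: [0.301, 0.2804, 0.1931]
ee_rot: [0.0, 0.707, 0.707, 0.0]
contact_force: [-0.6, -0.4, -2.6]
width: 0.0167
gripper_force: 98.5
```

Emit:
apply_moves(
  deltas=[0, 0, 0, 1, 0, 0, 0, 0, 2, 0, 0, 0, 0, 2, 0],
  squeeze=25,
)

```text
clock: 9.02
position: [0.3014, 0.2806, 0.1927]
ee_rot: [0.0, 0.707, 0.707, 0.001]
contact_force: [-1.1, -1.2, 5.3]
width: 0.0173
gripper_force: 99.7
```

The head is resting on the bench. The grip reading is still about 100 N, so I'll back the fingers off slightly to let the lower squeeze take hold.

Emit:
apply_moves(
  deltas=[18, 0, 0, 0, 0, 0, 0, 0, 0, 0, 0, 0, 0, 0, 0],
  squeeze=25,
)

```text
clock: 9.27
position: [0.3019, 0.2809, 0.1925]
ee_rot: [0.001, 0.707, 0.707, 0.002]
contact_force: [-0.4, -0.8, 6.7]
width: 0.018
gripper_force: 25.0
```

Emit:
apply_moves(
  deltas=[0, 9, 0, -1, 0, 0, 18, 0, -2.5, 0, 0, 27, 0, -4, 0, 0, 36, 0, -4.5, 0, 0, 45, 0, -5, 0, 0, 54, 0, -5, 0, 0, 62, 0, -4, 0, 0, 70, 0, -3, 0, 0, 70, 0, -3, 0],
)

```text
clock: 10.02
position: [0.3011, 0.3528, 0.1945]
ee_rot: [-0.001, 0.707, 0.707, 0.001]
contact_force: [0.3, -0.2, 6.9]
width: 0.0176
gripper_force: 25.4
```

```bash
python3 - <<'E'
from h import *
t=get_image("scene");w=get_image("wrist")
cv2.imwrite("pics/c4.png",np.hstack([cv2.resize(w["frame"],(480,300)),cv2.resize(t["frame"][40:240,360:560],(300,300))])[...,::-1])
s=get_state();print(s["clock"],s["position"],s["contact_force"].round(1),s["moment"].round(2),s["gripper_force"])
E
```

```text
10.1167 [0.30105263 0.35249644 0.19459223] [ 0.1 -0.7  6.1] [ 0.03 -0.05  0.05] 25.280400216579437
```

View pics/c4.png

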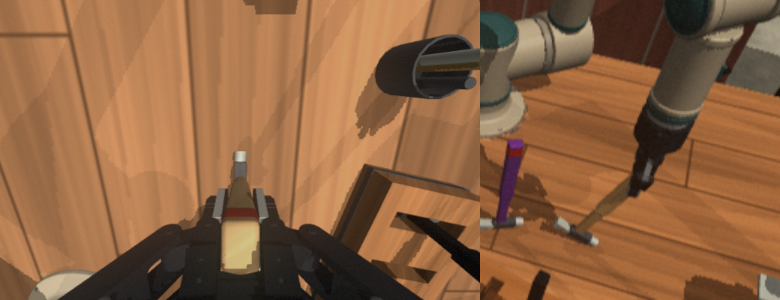

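The hammer pivots on its face edge, with the handle now leaning about 20° and a contact force of only about 7–9 N. I'm continuing along the arc.

Emit:
apply_moves(
  deltas=[0, 17, 0, 3, 0, 0, 34, 0, 7, 0, 0, 50, 0, 13, 0, 0, 66, 0, 20, 0, 0, 81, 0, 28.5, 0, 0, 96, 0, 38, 0, 0, 109, 0, 49, 0, 0, 122, 0, 61.5, 0, 0, 133, 0, 75, 0, 0, 143, 0, 89, 0, 0, 143, 0, 89, 0],
)

```text
clock: 11.03
position: [0.3005, 0.4975, 0.1029]
ee_rot: [-0.002, 0.707, 0.707, 0.001]
contact_force: [0.8, 3.5, 2.1]
width: 0.0179
gripper_force: 24.7
```

Emit:
apply_moves(
  deltas=[0, 5, 0, 8, 0, 0, 9, 0, 15, 0, 0, 13, 0, 23, 0, 0, 17, 0, 31, 0, 0, 20, 0, 39, 0, 0, 23, 0, 47, 0, 0, 26, 0, 55, 0, 0, 28, 0, 60, 0, 0, 28, 0, 60, 0, 0, 28, 0, 60, 0],
)

```text
clock: 11.87
position: [0.3002, 0.52, 0.044]
ee_rot: [0.001, 0.707, 0.707, -0.002]
contact_force: [0.8, -0.3, -0.6]
width: 0.018
gripper_force: 24.4
```

```bash
python3 - <<'E'
from h import *
t=get_image("scene");w=get_image("wrist")
cv2.imwrite("pics/c5.png",np.hstack([cv2.resize(w["frame"],(480,300)),cv2.resize(t["frame"][80:230,380:530],(300,300))])[...,::-1])
s=get_state();print(s["clock"],s["position"],s["contact_force"].round(1),s["moment"].round(2),s["gripper_force"])
E
```

```text
11.9667 [0.30028571 0.51990885 0.04445678] [ 1.  -0.  -0.8] [ 0.17 -0.07  0.12] 24.38747137784958
```

View pics/c5.png

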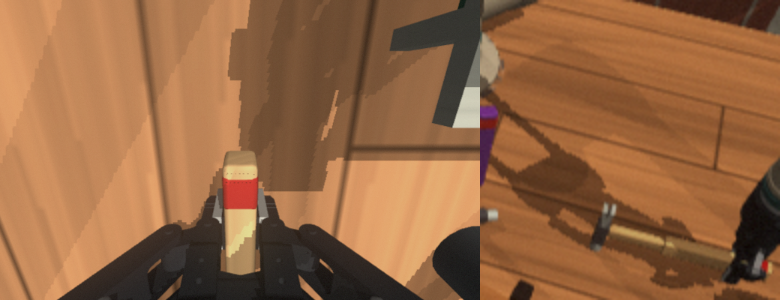

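The handle now lies level with the head standing on its face, pein up. I'll press slightly lower, grip hard, then lift a little and check for sag.

Emit:
apply_moves(
  deltas=[0, 0, 0, 4, 0, 0, 0, 0, 4, 0, 0, 0, 0, 4, 0, 0, 0, 0, 4, 0, 0, 0, 0, 4, 0, 0, 0, 0, 4, 0],
  squeeze=120,
)

```text
clock: 12.47
position: [0.3006, 0.5209, 0.0412]
ee_rot: [0.0, 0.707, 0.707, -0.0]
contact_force: [-0.1, -0.1, 4.6]
width: 0.0168
gripper_force: 117.5
```

Emit:
apply_moves(
  deltas=[0, 0, 0, -5, 0, 0, 0, 0, -15, 0, 0, 0, 0, -30, 0, 0, 0, 0, -50, 0, 0, 0, 0, -75, 0, 0, 0, 0, -100, 0, 0, 0, 0, -130, 0, 0, 0, 0, -160, 0, 0, 0, 0, -190, 0, 0, 0, 0, -210, 0, 0, 0, 0, -220, 0, 0, 0, 0, -220, 0],
)

```text
clock: 13.47
position: [0.3013, 0.5224, 0.2637]
ee_rot: [-0.001, 0.707, 0.707, 0.003]
contact_force: [0.2, -0.9, -2.8]
width: 0.0163
gripper_force: 117.0
```

```bash
python3 - <<'E'
from h import *
t=get_image("scene");T=get_image("top")
cv2.imwrite("pics/c6.png",np.hstack([cv2.resize(t["frame"][30:230,360:560],(400,400)),cv2.resize(T["frame"][180:330,120:270],(400,400))])[...,::-1])
s=get_state();print(s["clock"],s["position"],s["qpos"].round(2),s["contact_force"].round(1),s["moment"].round(2),s["gripper_force"])
for n,p in(("S",t),("T",T)):
  for q in("hammer","hammer_face"):
    print(n,q,[(np.round(d["point"],1).tolist(),round(d["score"],2)) for d in place_of(q,p)[:3]])
# expected
x,y,z=s["position"]
for n,p in(("S",t),("T",T)): print(n,"head exp",proj(p,[x,y-.186,z+.002]),"face exp",proj(p,[x,y-.186,z-.044]))
E
```

```text
13.5667 [0.3003026  0.52090044 0.25995206] [0.93 0.31 1.43 0.   1.41 0.93] [ 0.1 -1.3 -3.6] [0.37 0.05 0.02] 117.01116442680359
S hammer [([463.8, 139.5], 0.91), ([371.9, 186.5], 0.69)]
S hammer_face [([460.5, 154.7], 0.97), ([389.0, 186.2], 0.57)]
T hammer [([209.1, 264.4], 0.89), ([286.7, 251.3], 0.44)]
T hammer_face [([208.8, 259.2], 0.69), ([274.1, 260.3], 0.45)]
S head exp [464.30992749 141.33275129] face exp [458.46704843 154.0955666 ]
T head exp [204.79688788 263.42728651] face exp [209.35475416 261.84252231]
```

View pics/c6.png

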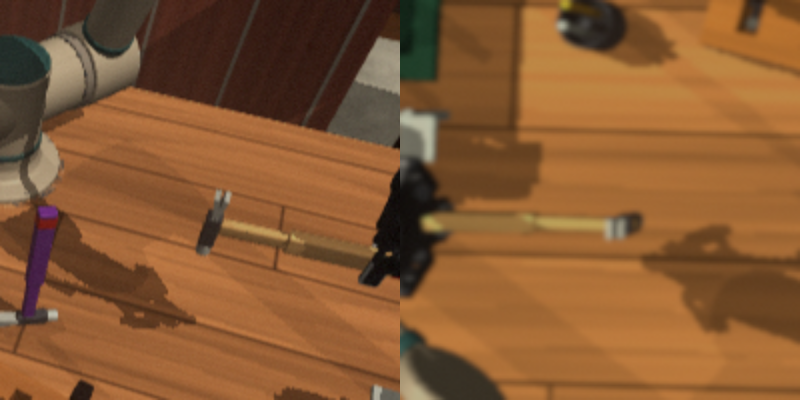

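It held level after the lift. Detected head and face are within a few pixels of the expected places, and the wrist moment of 0.37 N m matches. I'm raising it and carrying it over to the anvil.

Emit:
apply_moves(
  deltas=[0, 0, 0, -25, 0, 0, 0, 0, -55, 0, 0, 0, 0, -85, 0, 0, 0, 0, -115, 0, 0, 0, 0, -140, 0, 0, -15, 10, -155, 0, 0, -38, 24, -160, 0, 0, -63, 40, -160, 0, 0, -88, 57, -160, 0, 0, -113, 73, -160, 0, 0, -138, 89, -160, 0, 0, -163, 105, -160, 0],
)

```text
clock: 14.77
position: [0.406, 0.357, 0.4198]
ee_rot: [-0.0, 0.707, 0.707, -0.001]
contact_force: [0.1, 0.3, -2.8]
width: 0.0165
gripper_force: 117.6
```

Emit:
apply_moves(
  deltas=[0, -25, 16, 0, 0, 0, -50, 32, 0, 0, 0, -76, 49, 0, 0, 0, -102, 65, 0, 0, 0, -128, 82, 0, 0, 0, -154, 99, 0, 0, 0, -180, 116, 0, 0, 0, -206, 132, 0, 0, 0, -232, 149, 0, 0, 0, -258, 166, 0, 0, 0, -284, 182, 0, 0, 0, -300, 193, 0, 0],
)

```text
clock: 15.77
position: [0.5996, 0.0553, 0.419]
ee_rot: [-0.001, 0.708, 0.706, -0.002]
contact_force: [0.5, 0.1, -3.3]
width: 0.0166
gripper_force: 117.5
```

Emit:
apply_moves(
  deltas=[0, -20, 12, 0, 0, 0, -40, 25, 0, 0, 0, -60, 38, 0, 0, 0, -72, 46, 0, 0, 0, -77, 49, 0, 0, 0, -77, 49, 0, 0],
)

```text
clock: 16.27
position: [0.6479, -0.0197, 0.4194]
ee_rot: [-0.001, 0.708, 0.707, -0.001]
contact_force: [-0.5, -0.3, -2.8]
width: 0.0168
gripper_force: 117.6
```

```bash
python3 - <<'E'
from h import *
S=get_image("scene");T=get_image("top")
s=get_state();print(s["clock"],s["position"],s["ee_rot"].round(3),s["moment"].round(2))
def g(p,q): 
    d=place_of(q,p); print(q,[(np.round(e["point"],1).tolist(),round(e["score"],2)) for e in d[:2]]); return d
x,y,z=s["position"]
m={}
for q in("blade_mark","hammer_face","hammer"):
    a=g(S,q);b=g(T,q)
    if a and b: m[q]=tri([(S,a[0]["point"]),(T,b[0]["point"])]);print(q,m[q])
print("head exp",[x,y-.186,z+.002],"face exp z",z-.044)
# chalk centroid via white pixels
for n,p in(("S",S),("T",T)):
    c=proj(p,[.6475,-.2055,.133]).round().astype(int);g_=p["frame"][c[1]-18:c[1]+19,c[0]-18:c[0]+19]
    cv2.imwrite(f"pics/m{n}.png",cv2.resize(g_,(380,380),interpolation=0)[...,::-1]);print(n,c)
a,b=[cv2.imread(f"pics/m{n}.png") for n in "ST"];cv2.imwrite("pics/m.png",np.hstack([a,b]))
E
```

```text
16.3667 [ 0.64704573 -0.01789705  0.42061944] [-0.001  0.707  0.707 -0.   ] [ 0.42  0.04 -0.  ]
blade_mark [([203.9, 216.1], 0.8)]
blade_mark [([403.3, 147.8], 0.89)]
blade_mark [ 0.64372609 -0.20565427  0.131456  ]
hammer_face [([175.8, 150.5], 0.72), ([387.3, 186.2], 0.58)]
hammer_face [([273.9, 256.6], 0.77), ([424.7, 124.6], 0.64)]
hammer_face [0.53180764 0.00562607 0.51330304]
hammer [([370.9, 188.3], 0.94), ([166.5, 134.1], 0.8)]
hammer [([432.4, 122.4], 0.69), ([289.8, 249.9], 0.49)]
hammer [0.64464177 0.00416332 0.51492691]
head exp [np.float64(0.6470457281656107), np.float64(-0.20389705242851008), np.float64(0.4226194412655083)] face exp z 0.37661944126550834
S [205 217]
T [405 146]
```

View pics/m.png

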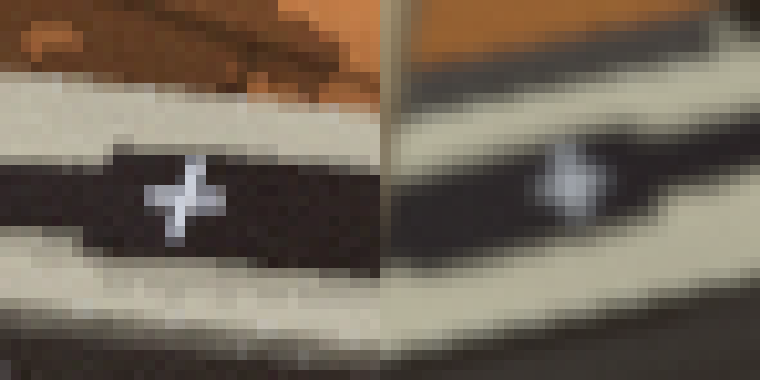

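The chalk cross is plain in both crops, at about (204.5,218) in the scene picture and (405,145.3) in the top picture. The network's best hit in several pictures was the purple look-alike, so I'll triangulate with the detections that belong to our hammer.

```bash
python3 - <<'E'
from h import *
S=get_image("scene");T=get_image("top")
print("mark",tri([(S,(204.5,218)),(T,(405,145.3))]),atz(S,(204.5,218),.133),atz(T,(405,145.3),.133))
print("face",tri([(S,(175.8,150.5)),(T,(424.7,124.6))]))
print("head",tri([(S,(166.5,134.1)),(T,(432.4,122.4))]))
s=get_state();x,y,z=s["position"];print(s["position"])
for p in(S,T):print("exp face",proj(p,[x,y-.186,z-.044]),"head",proj(p,[x,y-.186,z+.002]))
E
```

```text
mark [ 0.64909222 -0.20673268  0.13001264] [ 0.65058306 -0.20547644  0.133     ] [ 0.64832221 -0.20579886  0.133     ]
face [ 0.65054263 -0.20082579  0.38113908]
head [ 0.64701143 -0.20923274  0.4188944 ]
[ 0.64731678 -0.01831404  0.42141293]
exp face [173.90258031 150.01054537] head [165.85206684 132.97742282]
exp face [424.51294319 127.1105876 ] head [429.40148042 122.59034316]
```

Mark is at (0.649, -0.206, 0.133), and it checks against the given height. The face is 2–3 mm off sideways. I'm lowering 144 mm gently to about 100 mm above the mark.

Emit:
apply_moves(
  deltas=[0, -1, 1, 15, 0, 0, -2, 2, 40, 0, 0, -2, 2, 65, 0, 0, -2, 2, 90, 0, 0, -2, 2, 110, 0, 0, -2, 2, 125, 0, 0, -2, 2, 135, 0, 0, -2, 2, 141, 0, 0, -2, 2, 144, 0, 0, -2, 2, 144, 0, 0, -2, 2, 144, 0, 0, -2, 2, 144, 0],
)

```text
clock: 17.77
position: [0.6502, -0.021, 0.2783]
ee_rot: [0.001, 0.707, 0.707, 0.001]
contact_force: [0.6, 0.1, -2.8]
width: 0.0167
gripper_force: 117.5
```

```bash
python3 - <<'E'
from h import *
S=get_image("scene");W=get_image("wrist");T=get_image("top")
s=get_state();x,y,z=s["position"];print(s["clock"],s["position"],s["moment"].round(2),s["contact_force"].round(1),s["gripper_force"])
for p in(S,T):
    for q in("hammer_face","hammer"):print(q,[np.round(e["point"],1).tolist() for e in place_of(q,p)[:2]])
    print("exp face",proj(p,[x,y-.186,z-.044]),"head",proj(p,[x,y-.186,z+.002]))
cv2.imwrite("pics/f.png",np.hstack([cv2.resize(S["frame"][110:260,120:270],(400,400)),cv2.resize(T["frame"][80:230,300:450],(400,400))])[...,::-1])
E
```

```text
17.9167 [ 0.64993198 -0.02089666  0.27787107] [ 0.36  0.04 -0.  ] [-0.3 -0.2 -2. ] 117.49539256095886
hammer_face [[192.1, 193.0], [385.8, 185.1]]
hammer []
exp face [192.72817858 193.85129222] head [186.7444324  181.38041233]
hammer_face [[411.7, 135.8], [274.5, 257.8]]
hammer [[418.4, 134.3]]
exp face [412.706169   137.99211505] head [416.4836336  134.49777024]
```

View pics/f.png

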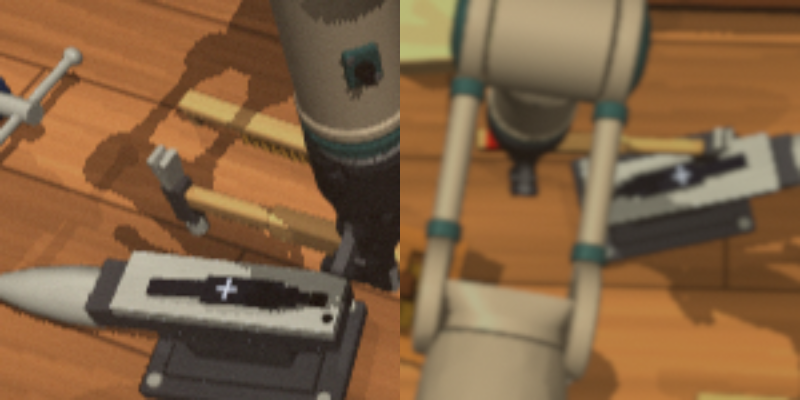

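The pictures show the hammer level above the anvil, face down over the cross, with its face at (192,193) in the scene picture and (412,136) in the top picture. Both are within about 2 px of the expected points, and the arm is still. I'm handing in.

```bash
python3 -c "
from rig import *
print(sign_off())"
```

```text
the job is handed in; nothing more can be done
None
```

The job is handed in: the hammer is held still and level by its handle, face down, about 100 mm above the chalk cross and within a few millimetres of it sideways by camera measurement. I saw no contact with the blank, but the hand-in returned no verdict.

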